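Find and release the latched key of the drying fan

TASK

On the drying fan's control box one of the four identical push keys is already latched down, slightly lower than the three raised ones. Going from left to right as seen from the robot, tap each key lightly with the fingertips to find the latched one, pushing no raised key right in and not yet releasing the latched one. Then press the latched key firmly so that it springs up level with the others, let go, and leave everything else on the bench where it stands.

Things in the scene. Friction and masses are not known exactly. Their poses are not given: they have to be found in the camera images.
- panel: White control box, 120 mm (x) by 320 mm (y) by 45 mm high, fixed to the bench. Origin: centre of its underside, on the bench; z up, y along the key row to the left, x away from the robot. A small tin stands on the ledge at its -y end.
- key_1: Push key 1 of the row (key_1 is the leftmost seen from the robot, key_4 the rightmost). The origin is a fixed point on the box's top face under the key's centre and does not move with the key; z up, y along the row to the left. The square-cut grey cap is 32 mm (x) by 25 mm (y) with a flat top; the top of a raised key stands 14 mm above the origin, that of the latched key 10 mm above it. Neighbouring keys are 56 mm apart, centre to centre. All four look alike.
- key_2: Push key 2 of the row (key_1 is the leftmost seen from the robot, key_4 the rightmost). The origin is a fixed point on the box's top face under the key's centre and does not move with the key; z up, y along the row to the left. The square-cut grey cap is 32 mm (x) by 25 mm (y) with a flat top; the top of a raised key stands 14 mm above the origin, that of the latched key 10 mm above it. Neighbouring keys are 56 mm apart, centre to centre. All four look alike.
- key_3: Push key 3 of the row (key_1 is the leftmost seen from the robot, key_4 the rightmost). The origin is a fixed point on the box's top face under the key's centre and does not move with the key; z up, y along the row to the left. The square-cut grey cap is 32 mm (x) by 25 mm (y) with a flat top; the top of a raised key stands 14 mm above the origin, that of the latched key 10 mm above it. Neighbouring keys are 56 mm apart, centre to centre. All four look alike.
- key_4: Push key 4 of the row (key_1 is the leftmost seen from the robot, key_4 the rightmost). The origin is a fixed point on the box's top face under the key's centre and does not move with the key; z up, y along the row to the left. The square-cut grey cap is 32 mm (x) by 25 mm (y) with a flat top; the top of a raised key stands 14 mm above the origin, that of the latched key 10 mm above it. Neighbouring keys are 56 mm apart, centre to centre. All four look alike.
- latched (a joint): How far down (m) the key that was latched at the start is; which key of the row this is differs from run to run and is not told. About 0.004 while latched. Pushing it takes about 4 N before it moves at all; a push below 7 N does not release it. Pushed to 0.0075 or deeper (10 to 12 N, slowly; it bottoms at 0.009) the catch lets go for good, and it springs up to 0 when the finger leaves.
- raised_a (a joint): How far down (m) one of the three raised keys is (which one differs from run to run). 0 when up; it starts to give at 1.3 N, then sinks 1 mm for each 0.8 N, and springs back when let go. Beyond 0.007 (about 7 N) it counts as pushed right in.
- raised_b (a joint): How far down (m) one of the three raised keys is (which one differs from run to run). 0 when up; it starts to give at 1.3 N, then sinks 1 mm for each 0.8 N, and springs back when let go. Beyond 0.007 (about 7 N) it counts as pushed right in.
- raised_c (a joint): How far down (m) one of the three raised keys is (which one differs from run to run). 0 when up; it starts to give at 1.3 N, then sinks 1 mm for each 0.8 N, and springs back when let go. Beyond 0.007 (about 7 N) it counts as pushed right in.
- tin: Small metal tin, 42 mm across and 34 mm high, standing on the control box about 70 mm beyond key_4's centre. Origin: centre of its underside. Leave alone.
- wood_block: Dark wooden offcut 45 by 30 by 30 mm on the bench on the robot's side of the box. Origin: centre of its underside. Leave alone.
- jar: Glass jar with a lid, 60 mm across, 75 mm high, on the bench behind the box. Origin: centre of its underside. Leave alone.
- mushroom: Plaster mushroom 52 mm across, 47 mm high, on the bench on the robot's side of the box. Origin: centre of its underside. Leave alone.
- mug: White mug, 80 mm across, 90 mm high, to the left of the box. Origin: centre of its underside. Leave alone.
- scraper: Spatula 200 mm long lying to the right of the box. Leave alone.
- brick_bit: Piece of brick 70 by 50 by 35 mm to the left. Origin: centre of its underside. Leave alone.

How it is judged:
By the outcome, as a careful person would: the job done as asked, in the order asked, and still so for the second after the job is handed in, with the robot touching nothing.
It also fails if it takes over 51 s, if anything falls off the work surface, if the arm or the gripper's body presses on something with over 40 N, if the wrist force passes 120 N, or if a joint passes its speed limit or range.

ROBOT

A 7-joint arm with a two-finger parallel gripper is mounted at the origin on the work surface. World frame = base frame: x ahead of the robot, y to its left, z up, the work surface at z = 0. Lengths are in m, angles in rad, forces in N, time in s.
With the tool pointing down it reaches from about 0.4 to 0.85 m from the base axis. Payload 4.5 kg.
Tool frame: the origin (TCP) lies at the very end of the fingers, on their centre line; the grasp point (between the pads) lies 19 mm behind it (tcp_to_grasp is the z of the grasp point in the tool frame, in m); z points along the fingers, y is the line along which they close (so a half turn about z gives the same grasp; the last joint's range is limited). The gripper opens to 88 mm and grips with 3 to 60 N. Pads are 18 mm wide; open, the fingers measure 123 mm over their backs; the gripper's body (75 mm by 187 mm) begins 45 mm behind the grasp point.
Start: joints at [0.034, 0.689, -0.195, 1.565, 0.157, 0.902, -0.215], TCP at [0.625, 0, 0.239] pointing down, gripper open.
Joint ranges: [-3.01, 3.01], [-0.46, 2.08], [-1.47, 1.51], [0.13, 2.56], [-1, 4.14], [0.04, 2.09], [-2.66, 2.66]. Speed limits (rad/s): [2.57, 2.57, 3.14, 3.14, 3.14, 3.14, 3.14].

INTERFACE

Orientations are given as a unit quaternion [x, y, z, w].
In Python, from plant import * gives the robot as it stands. The module is installed in compiled form; this text tells all that it offers.
- The arm moves only by the shell command python3 -m jog 'ROWS' [OPENING] [FORCE]. ROWS is JSON, a list that holds one entry, the list of rows, each a list of 6 numbers: the shift along the tool's x, y, z in m, then the turn, a rotation vector about the tool's x, y, z in rad. In form: [[[dx, dy, dz, ax, ay, az], ...]]. A call has 1 to 12 rows; each row shifts and turns the commanded pose from where the row before left it, along the tool's axes as they then stand; what a row does not reach is not made up. A row lasts 1/8 s, in which the tool goes at most 62.5 mm and 10.7 degrees, less where a joint would pass 70% of its speed; a pose out of reach is approached as far as the arm can. A call with a gripper value outside its range is refused whole. OPENING is the finger opening in m, from 0 to 0.0881, set as the call begins (- or left out, the last holds). The fingers move at their own pace and stop on an object; FORCE is the grip in N (left out, the last holds). Time passes only in rows, so rows that do not move let the fingers close. It gives the time, the measured TCP pose, the force, the opening and the grip force at its end, in the units of the state.
- get_state(): the state, without advancing time (a new reading comes with each control period).
- snapshot(name): name is "scene" or "side" or "wrist"; returns a dict with "frame" (420x560x3 uint8, red, green, blue), "mtx" (3x3 intrinsics, pixels), "xyz" and "orientation" of the camera in the world; the wrist camera has in their place "mount" (4x4, takes a point from camera to tool coordinates, whose origin is the TCP and whose axes are the flange's). Camera axes: x right, y down, z forward; pixel columns grow to the right and rows downward; lengths in m; the calibration is good to about 2 mm. A picture is of the moment at which its call begins: read the wrist's pose just before it. There is no depth.
- finish_job(): hands the job in; it is judged then, once.
The state is a dict: "clock": time; "q": joint angles; "qd": joint speeds; "joint_torque": joint torques, N m; "tool_pos": TCP position; "eef_rot": TCP orientation; "contact_force": force on the tool from outside, world axes, zero at the start; "moment": the same for the moment, N m; "opening": opening from 0.0 (shut) to 1.0 (fully open); "finger_force": force on a finger pad.
Only numpy, scipy, OpenCV 4.12 (cv2) and the standard library are available. Lean on these libraries where they do the work, as an engineer would, in place of code of your own. Each camera call takes 0.05 s, during which the arm holds its last target. There are 200 camera calls.

## Working session

There is one attempt and no reset: what is moved stays moved. The work goes in short steps, Python scripts to look and compute and a shell command to move; the robot and the scene stay as the last step left them, time stands still between calls to the robot, and variables do not carry over. Pictures are saved under pics/ and viewed, at most 10 in all, crops included, and the job is handed in when it is done.

```bash
mkdir -p pics; python3 - <<'E'
from plant import *
import cv2
s=get_state();print({k:s[k] for k in("clock","tool_pos","eef_rot","contact_force","opening")})
for n in("scene","side","wrist"):
    d=snapshot(n);cv2.imwrite(f"pics/{n}0.png",d["frame"][:,:,::-1]);print(n,d["mtx"],d.get("xyz"),d.get("orientation"),d.get("mount"))
E
```

```text
{'clock': 0.0, 'tool_pos': array([ 6.24378199e-01, -4.29921040e-05,  2.37922986e-01]), 'eef_rot': array([ 7.07063782e-01,  7.07149214e-01, -6.69399101e-04, -5.90847783e-04]), 'contact_force': array([-0.11860899,  0.45573038,  0.38399866]), 'opening': 1.0001440575962854}
scene [[463.11061927   0.         277.23175909]
 [  0.         463.11061927 209.62095249]
 [  0.           0.           1.        ]] [ 1.49520657 -0.28575094  1.02160523] [ 0.73309525  0.55586683 -0.23135268 -0.31632162] None
side [[505.45234391   0.         281.10528828]
 [  0.         505.45234391 205.01189703]
 [  0.           0.           1.        ]] [0.28395734 0.97937634 0.68396452] [-0.1010025   0.86653513 -0.48558983  0.05583798] None
wrist [[374.2751478    0.         284.82012594]
 [  0.         374.2751478  214.87991641]
 [  0.           0.           1.        ]] None None [[-8.75453327e-05 -9.55837006e-01 -2.93897279e-01  7.65667631e-02]
 [ 9.99999780e-01 -2.77024672e-04  6.03085268e-04 -2.82926874e-04]
 [-6.57868015e-04 -2.93897162e-01  9.55836819e-01 -1.46146323e-01]
 [ 0.00000000e+00  0.00000000e+00  0.00000000e+00  1.00000000e+00]]
```

View pics/scene0.png

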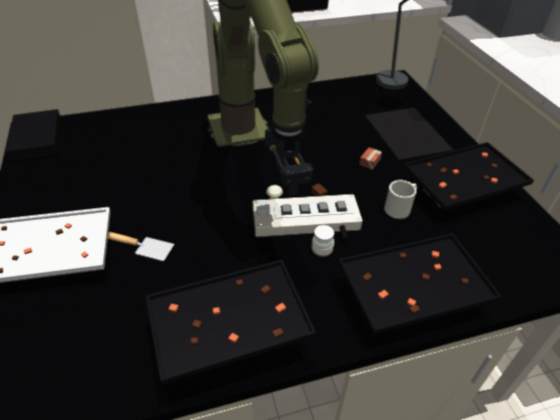

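View pics/wrist0.png

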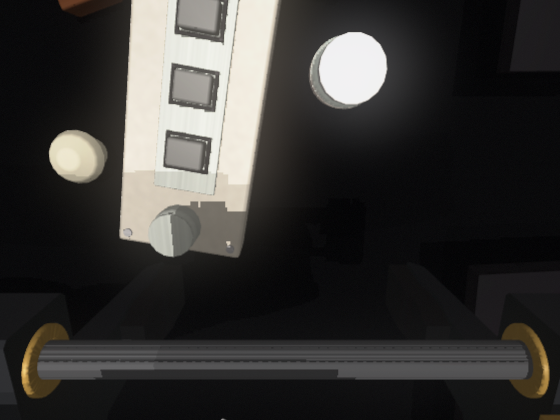

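The scene view shows the box at about (305,213), with the tin at its left end. The wrist view shows key_4 at (187,152), key_3 at (193,87), key_2 at (200,17) and the tin at (173,230). Key_1 is out of frame, so I'll shift the tool to get all four in view.

```bash
python3 -m jog '[[[0.045,-0.04,0,0,0,0],[0.045,-0.04,0,0,0,0],[0,0,0,0,0,0],[0,0,0,0,0,0]]]' 0 20
python3 - <<'E'
from plant import *
import cv2
d=snapshot("wrist");cv2.imwrite("pics/w1.png",d["frame"][:,:,::-1])
E
```

```text
clock: 0.65
tool_pos: [0.5454, 0.0895, 0.2388]
eef_rot: [0.707, 0.707, -0.0, 0.0]
contact_force: [-0.3, -0.5, 0.5]
opening: 0.571
finger_force: 0.0
```

View pics/w1.png

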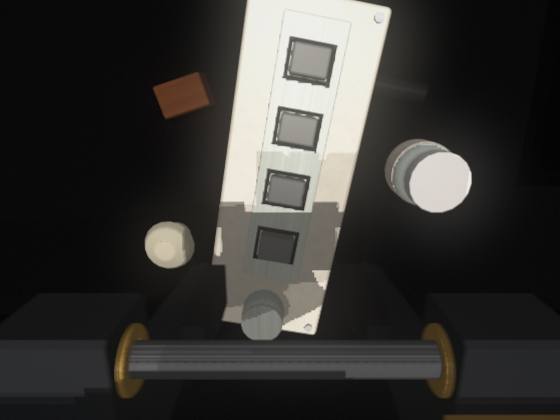

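All four keys are in view, near (312,61), (298,129), (287,189) and (276,245), with key_1 at the top. Next I'll measure them using contours.

```bash
cat > h.py <<'E'
from plant import *
import cv2, numpy as np
from scipy.spatial.transform import Rotation as R
def wray(px,z,s,d):
    M=np.eye(4);M[:3,:3]=R.from_quat(s["eef_rot"]).as_matrix();M[:3,3]=s["tool_pos"]
    C=M@d["mount"]; r=C[:3,:3]@np.linalg.inv(d["mtx"])@np.array([px[0],px[1],1.]);o=C[:3,3]
    return o+r*(z-o[2])/r[2]
E
python3 - <<'E'
from h import *
s=get_state();d=snapshot("wrist");g=cv2.cvtColor(d["frame"],cv2.COLOR_RGB2GRAY)
seeds=[(312,61),(298,129),(287,189),(276,245)];P=[]
for x,y in seeds:
    w=g[y-30:y+30,x-32:x+32];t,_=cv2.threshold(w,0,255,cv2.THRESH_OTSU)
    for t in (t*0.75,t):
        b=(w<t).astype(np.uint8)*255
        cs=[c for c in cv2.findContours(b,cv2.RETR_EXTERNAL,cv2.CHAIN_APPROX_NONE)[0]if cv2.contourArea(c)>600]
        for c in cs:
            (cx,cy),sz,a=cv2.minAreaRect(c);p=(cx+x-32,cy+y-30);print((x,y),round(t),np.round(p,1),np.round(sz),round(a),np.round(wray(p,.046,s,d),4))
for p in seeds: print(np.round(wray(p,.058,s,d),4))
print(s["clock"],s["tool_pos"],s["opening"],s["contact_force"])
for p in [(248,0),(390,10),(316,334),(222,320)]: print(np.round(wray(p,.045,s,d),4))
E
```

```text
(312, 61) 138 [308.   60.4] [48. 43.] 11 [0.5656 0.1968 0.046 ]
(312, 61) 184 [308.   60.4] [49. 44.] 11 [0.5656 0.1968 0.046 ]
(298, 129) 134 [296.  127.8] [46. 39.] 10 [0.5559 0.1415 0.046 ]
(298, 129) 179 [296.  127.6] [46. 40.] 10 [0.5558 0.1417 0.046 ]
(287, 189) 116 [285.  188.6] [43. 35.] 10 [0.546  0.0865 0.046 ]
(287, 189) 154 [284.8 188.3] [44. 36.] 10 [0.5459 0.0867 0.046 ]
(276, 245) 80 [274.9 243.9] [42. 33.] 9 [0.5362 0.0315 0.046 ]
[0.5681 0.1952 0.058 ]
[0.5572 0.1414 0.058 ]
[0.5478 0.0889 0.058 ]
[0.5375 0.0352 0.058 ]
0.7 [0.54583146 0.08878867 0.23869399] 0.5207023792266666 [ 0.47140554 -0.85016447 -0.16565418]
[0.5165 0.2422 0.045 ]
[0.6317 0.2348 0.045 ]
[ 0.5785 -0.0707  0.045 ]
[ 0.4803 -0.0536  0.045 ]
```

```bash
python3 -m jog '[[[0.054,0.01,0,0,0,0],[0.054,0.01,0,0,0,0],[0,0,0.05,0,0,0.175],[0,0,0.05,0,0,0],[0,0,0.05,0,0,0],[0,0,0,0,0,0],[0,0,0,0,0,0],[0,0,0,0,0,0],[0,0,0,0,0,0]]]' 0 20
python3 - <<'E'
from h import *
s=get_state();print(s["tool_pos"],s["contact_force"],s["clock"])
d=snapshot("side");cv2.imwrite("pics/s1.png",cv2.resize(d["frame"][100:310,140:420],(784,588))[:,:,::-1])
C=R.from_quat(d["orientation"]).as_matrix()
for p in [(.5656,.1967,.059),(.5362,.0315,.059)]:
    v=d["mtx"]@(C.T@(np.array(p)-d["xyz"]));print(v[:2]/v[2])
E
```

```text
clock: 1.88
tool_pos: [0.5661, 0.1983, 0.0905]
eef_rot: [0.766, 0.642, 0.002, 0.001]
contact_force: [-0.6, 1.6, -1.2]
opening: 0.004
finger_force: 0.0
[0.56614421 0.19828953 0.09050668] [-0.63698675  1.58799354 -1.17918176] 1.875
[234.27962391 254.70471676]
[268.48484451 214.14152249]
```

View pics/s1.png

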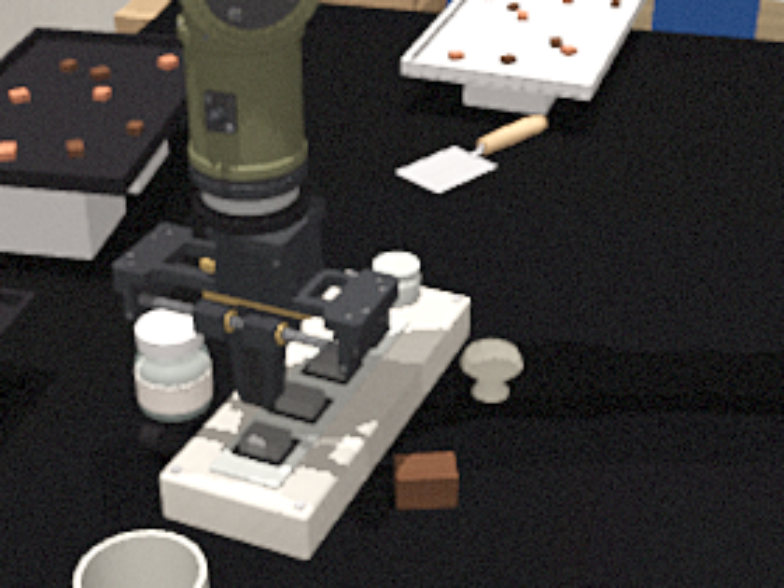

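The gripper is closed above key_1. In the side crop the key caps sit near (264,440), (302,400) and (325,360), which matches the prediction. Next come small downward steps with the force averaged at each one.

```bash
cat > rd.py <<'E'
from h import *
F=[];Z=[]
for i in range(5):
    snapshot("side");s=get_state();F.append(s["contact_force"]);Z.append(s["tool_pos"])
print("t",round(s["clock"],2),"F",np.mean(F,0).round(2),"sd",np.std(F,0)[2].round(2),"P",np.mean(Z,0).round(4))
E
python3 -m jog '[[[0,0,0.025,0,0,0],[0,0,0,0,0,0]]]'>/dev/null; python3 rd.py
python3 -m jog '[[[0,0,0.003,0,0,0],[0,0,0,0,0,0]]]'>/dev/null; python3 rd.py
```

```text
t 2.42 F [-0.02  0.29  0.01] sd 0.46 P [0.5653 0.1982 0.0644]
t 2.92 F [ 0.09  0.03 -0.35] sd 0.28 P [0.565  0.198  0.0607]
```

```bash
for i in 1; do
python3 -m jog '[[[0,0,0.002,0,0,0],[0,0,0,0,0,0]]]'>/dev/null; python3 rd.py
python3 -m jog '[[[0,0,0.001,0,0,0],[0,0,0,0,0,0]]]'>/dev/null; python3 rd.py; done
```

```text
t 3.42 F [0.69 0.24 1.26] sd 0.67 P [0.5652 0.1981 0.0588]
t 3.92 F [0.63 0.21 2.45] sd 0.3 P [0.5652 0.1981 0.0578]
```

```bash
python3 -m jog '[[[0,0,0.001,0,0,0],[0,0,0,0,0,0]]]'>/dev/null; python3 rd.py
python3 -m jog '[[[0,0,-0.018,0,0,0],[-0.056,0,0,0,0,0],[0,0,0,0,0,0],[0,0,0.012,0,0,0],[0,0,0,0,0,0]]]'; python3 rd.py
```

```text
t 4.42 F [1.14 0.18 2.58] sd 0.13 P [0.5652 0.1981 0.0568]
clock: 5.05
tool_pos: [0.5545, 0.1442, 0.0618]
eef_rot: [0.766, 0.643, -0.001, -0.001]
contact_force: [-0.3, 0.1, 0.3]
opening: 0.004
finger_force: 0.0
t 5.3 F [0.08 0.07 0.22] sd 0.37 P [0.5551 0.1439 0.0625]
```

Key_1 is raised: contact came at z≈0.059 and it gave softly. Key_2 is next.

```bash
python3 -m jog '[[[-0.002,0,0,0,0,0],[0,0,0.0035,0,0,0],[0,0,0,0,0,0]]]'>/dev/null; python3 rd.py
python3 -m jog '[[[0,0,0.001,0,0,0],[0,0,0,0,0,0]]]'>/dev/null; python3 rd.py
python3 -m jog '[[[0,0,0.001,0,0,0],[0,0,0,0,0,0]]]'>/dev/null; python3 rd.py
```

```text
t 5.92 F [ 0.3  -0.73  1.24] sd 0.43 P [0.5551 0.1407 0.0593]
t 6.42 F [ 0.45 -1.14  1.74] sd 0.29 P [0.555  0.1408 0.0583]
t 6.92 F [ 1.01 -1.64  2.45] sd 0.24 P [0.555  0.1408 0.0573]
```

```bash

python3 -m jog '[[[0,0,-0.018,0,0,0],[-0.055,0,0,0,0,0],[0,0,0,0,0,0],[0,0,0.0135,0,0,0],[0,0,0,0,0,0]]]'>/dev/null; python3 rd.py
python3 -m jog '[[[0,0,0.0025,0,0,0],[0,0,0,0,0,0]]]'>/dev/null; python3 rd.py
python3 -m jog '[[[0,0,0.001,0,0,0],[0,0,0,0,0,0]]]'>/dev/null; python3 rd.py
```

```text
t 7.8 F [-0.   -0.08 -0.16] sd 0.65 P [0.5452 0.0879 0.0615]
t 8.3 F [-0.    0.12  0.26] sd 0.48 P [0.5454 0.0867 0.0592]
t 8.8 F [-0.06  0.22  0.37] sd 0.09 P [0.5453 0.0867 0.0582]
```

```bash
for k in 1; do
python3 -m jog '[[[0,0,0.001,0,0,0],[0,0,0,0,0,0]]]'>/dev/null; python3 rd.py
python3 -m jog '[[[0,0,0.001,0,0,0],[0,0,0,0,0,0]]]'>/dev/null; python3 rd.py
python3 -m jog '[[[0,0,0.0005,0,0,0],[0,0,0,0,0,0]]]'>/dev/null; python3 rd.py; done
```

```text
t 9.3 F [0.13 0.05 0.07] sd 0.47 P [0.5454 0.0867 0.0572]
t 9.8 F [-0.19 -0.01  0.12] sd 0.28 P [0.5454 0.0868 0.0562]
t 10.3 F [-0.12 -0.01  0.12] sd 0.26 P [0.5454 0.0867 0.0557]
```

```bash

python3 -m jog '[[[0,0,0.0005,0,0,0],[0,0,0,0,0,0]]]'>/dev/null; python3 rd.py
python3 -m jog '[[[0,0,0.0003,0,0,0],[0,0,0,0,0,0]]]'>/dev/null; python3 rd.py
```

```text
t 10.8 F [-0.74  0.16  4.01] sd 0.6 P [0.5454 0.0868 0.0554]
t 11.3 F [-0.67 -0.05  4.31] sd 0.52 P [0.5454 0.0868 0.055 ]
```

Key_3 is the latched one: nothing until 0.0555, then a stiff 4 N. I'll tap key_4 as well before going back to it.

```bash

python3 -m jog '[[[0,0,-0.019,0,0,0],[-0.056,0,0,0,0,0],[0,0,0,0,0,0],[0,0,0.0130,0,0,0],[0,0,0,0,0,0]]]'>/dev/null; python3 rd.py
python3 -m jog '[[[0,0,0.002,0,0,0],[0,0,0,0,0,0]]]'>/dev/null; python3 rd.py
python3 -m jog '[[[0,0,0.001,0,0,0],[0,0,0,0,0,0]]]'>/dev/null; python3 rd.py
```

```text
t 12.18 F [ 0.01 -0.03 -0.07] sd 0.51 P [0.5355 0.0327 0.0605]
t 12.68 F [0.65 0.79 0.94] sd 0.66 P [0.5358 0.0319 0.0591]
t 13.18 F [0.75 1.01 2.1 ] sd 0.42 P [0.5358 0.0317 0.058 ]
```

Key_4 is raised. Back to key_3 for a slow, firm press.

```bash

python3 -m jog '[[[0,0,-0.018,0,0,0],[0.056,0,0,0,0,0],[0,0,0,0,0,0],[0,0,0.0185,0,0,0],[0,0,0,0,0,0]]]'>/dev/null; python3 rd.py
python3 -m jog '[[[0,0,0.001,0,0,0],[0,0,0.0005,0,0,0],[0,0,0.0005,0,0,0],[0,0,0.0005,0,0,0],[0,0,0.0005,0,0,0],[0,0,0.0005,0,0,0],[0,0,0,0,0,0]]]'>/dev/null; python3 rd.py
python3 -m jog '[[[0,0,0.0005,0,0,0],[0,0,0.0005,0,0,0],[0,0,0.0005,0,0,0],[0,0,0,0,0,0]]]'>/dev/null; python3 rd.py
```

```text
t 14.05 F [-0.03 -0.13  0.3 ] sd 0.39 P [0.545  0.086  0.0575]
t 15.18 F [-1.13 -0.2   6.2 ] sd 0.58 P [0.5454 0.0867 0.0542]
t 15.93 F [-1.99 -0.22  9.87] sd 0.39 P [0.5454 0.0867 0.0532]
```

```bash

python3 -m jog '[[[0,0,0.0005,0,0,0],[0,0,0.0005,0,0,0],[0,0,0.0005,0,0,0],[0,0,0,0,0,0]]]'>/dev/null; python3 rd.py
python3 -m jog '[[[0,0,0.0005,0,0,0],[0,0,0.0005,0,0,0],[0,0,0.0005,0,0,0],[0,0,0,0,0,0]]]'>/dev/null; python3 rd.py
```

```text
t 16.68 F [-2.22 -0.47 11.54] sd 0.81 P [0.5454 0.0867 0.0518]
t 17.43 F [-2.37 -0.42 12.41] sd 0.2 P [0.5454 0.0867 0.0504]
```

```bash

python3 -m jog '[[[0,0,-0.010,0,0,0],[0,0,-0.010,0,0,0],[0,0,0,0,0,0],[0,0,0.009,0,0,0],[0,0,0,0,0,0]]]'>/dev/null; python3 rd.py
python3 -m jog '[[[0,0,0.002,0,0,0],[0,0,0.0005,0,0,0],[0,0,0,0,0,0]]]'>/dev/null; python3 rd.py
```

```text
t 18.3 F [ 0.12  0.11 -0.11] sd 0.3 P [0.545  0.0867 0.06  ]
t 18.93 F [-0.37 -0.35  1.76] sd 0.33 P [0.5454 0.0867 0.058 ]
```

Contact now comes at the raised height, so the key is up. I'll back off and check.

```bash

python3 -m jog '[[[0,0,-0.05,0,0,0],[0,0,-0.05,0,0,0],[0,0,-0.05,0,0,0],[0,0,0,0,0,0],[0,0,0,0,0,0]]]'
python3 - <<'E'
from h import *
d=snapshot("side");cv2.imwrite("pics/s2.png",cv2.resize(d["frame"][100:310,140:420],(784,588))[:,:,::-1])
E
```

```text
clock: 19.55
tool_pos: [0.5448, 0.0865, 0.2074]
eef_rot: [0.766, 0.643, -0.001, -0.0]
contact_force: [0.0, -0.6, -0.2]
opening: 0.004
finger_force: 0.0
```

View pics/s2.png

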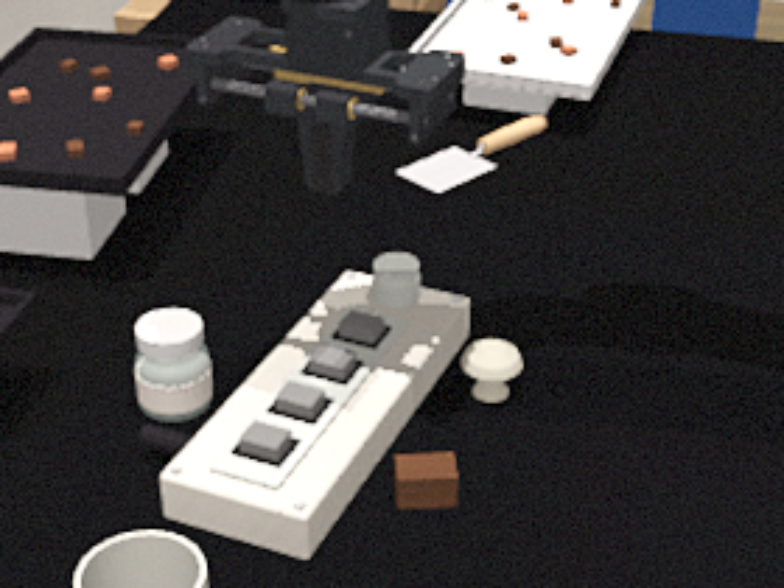

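All four keys, at about (264,440), (301,398), (333,360) and (362,326), look level, and the tin, jar, mushroom and block haven't moved.

```bash
python3 -c "
from plant import *
print(finish_job())"
```

```text
the job is handed in; nothing more can be done
None
```

I tapped all four keys from left to right and found key_3 latched. I then pressed it firmly (about 12 N), it sprang up level with the others, nothing else on the bench appears to have moved, and I handed the job in at about 20 s.

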